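# Clamp a well plate on the laboratory shaker

### The arm

A 6-joint arm with a two-finger parallel gripper is mounted at the origin on the work surface. World frame = base frame: x ahead of the robot, y to its left, z up, the work surface at z = 0. Lengths are in m, angles in rad, forces in N, time in s.
With the tool pointing down it reaches from about 0.35 to 0.775 m from the base axis. Payload 7.3 kg.
Tool frame: the origin (TCP) lies at the very end of the fingers, on their centre line; the grasp point (between the pads) lies 19 mm behind it (robot.hold_point_z is the distance from the TCP to the grasp point, in m); z points along the fingers, y is the direction in which the jaws open and shut (so a half turn about z gives the same grasp; the last joint's range is limited). The gripper opens to 92 mm and grips with 3 to 60 N. Pads are 19 mm wide; open, the fingers measure 130 mm over their backs; the gripper's body (75 mm by 190 mm) begins 47 mm behind the grasp point.
Start: joints at [-1.428, 0.342, 1.524, -0, 1.275, -0.146], TCP at [0.15, -0.503, 0.227] pointing down, gripper open.
Joint ranges: [-2.53, 2.53], [-0.77, 2.02], [0.04, 2.7], [-1, 4.14], [0.28, 2.66], [-3.11, 3.11]. Speed limits (rad/s): [2.57, 2.57, 3.14, 3.14, 3.14, 3.14].

### API

Orientations are given as [roll, pitch, yaw] about the fixed x, y, z axes, in that order (R = Rz(yaw) Ry(pitch) Rx(roll)).
In Python, from cell import monitor, viewer, robot gives the robot as it stands.
- The arm moves only by the tool move_arm, never from a script. Its argument "deltas" is a list of rows, each an object of numbers: "x", "y", "z": the shift along the tool's x, y, z in m; "wx", "wy", "wz": the turn, a rotation vector about the tool's x, y, z in degrees; "hand": the opening, from 0 (shut) to 1 (fully open). In form: [{"x": .., "y": .., "z": .., "wx": .., "wy": .., "wz": .., "hand": ..}, ...]. A call has 1 to 8 rows; each row is the pose to reach, as a shift and turn from the pose commanded when the call began, along the tool's axes at that moment; what a row does not reach only later rows make up. A row lasts 1/8 s, in which the tool goes at most 62.5 mm and 10.7 degrees, less where a joint would pass 70% of its speed; a pose out of reach is approached as far as the arm can. A call with a gripper value outside its range is refused whole. The fingers move at their own pace and stop on an object; "grip_force" is the grip in N (left out, the last holds). Time passes only in rows, so rows that repeat a pose let the fingers close. It gives the time, the measured TCP pose, the force and the opening at its end, in the units of the state.
- monitor.observe(): the state, without advancing time (a new reading comes with each control period).
- viewer.read_camera(name): name is "scene" or "top" or "wrist"; returns the picture (420x560x3 uint8, red, green, blue); there is no depth.
- viewer.camera_params(name): a dict with "camera_matrix" (3x3 intrinsics, pixels), "R" (3x3) and "t" (3): a world point X has camera coordinates R X + t. Camera axes: x right, y down, z forward; pixel columns grow to the right and rows downward; lengths in m; the calibration is good to about 2 mm. A picture is of the moment at which its call begins: read the wrist's pose just before it. camera_params takes no time and is no camera call; for the wrist camera it gives the pose at the moment of the call.
- robot.hand_in(): hands the job in, once; it reports no verdict.
The state is a dict: "time": time; "qpos": joint angles; "qvel": joint speeds; "joint_efforts": joint torques, N m; "tool_pos": TCP position; "tool_rot": TCP orientation; "contact_force": force on the tool from outside, world axes, zero at the start; "torque": the same for the moment, N m; "opening": finger opening in m.
Only numpy, scipy, OpenCV 4.12 (cv2) and the standard library are available. Lean on these libraries where they do the work, as an engineer would, in place of code of your own. Each camera call takes 0.05 s, during which the arm holds its last target. There are 200 camera calls.

### The job

Get the shaker ready to run: with the outside of the fingers push the blue clamp strap round over the well plate until it rests against its stop, then push the red cam lever fully down to lock it. Only push, grip and lift nothing: the plate stays sitting in its nest and the bottle, beaker and tip box stay where they stand. Finish clear of everything.

Things in the scene. Friction and masses are not known exactly. Their poses are not given: they have to be found in the camera images.
- shaker: White bench shaker with aluminium deck and orange fascia on its +x side, 180 (x) x 260 (y) mm, fixed; deck 70 mm above the bench. Origin: centre of its underside, bench height. In its frame: strap pivot at x 0, y +75 mm; strap stop (8 mm wide, 34 mm above deck) at x -15.5, y -56; catch block with cheeks 55 mm above deck at x 0, y -83 (36 x 24 mm). Plate nest in the middle, lips 5 mm high.
- strap (a joint): Angle of the blue clamp strap about its vertical pivot, rad. 0 = across the plate, against its stop (pointing to the shaker's -y); grows as it swings open, anticlockwise from above, to the shaker's +x side (1.57 = along its +x); range 0 to 1.9. Stays where it is left; about 0.15 N m turns it.
- strap_pivot (a point): Point on the strap's pivot axis, at the height of the strap's top face, 118 mm above the bench (48 mm above the deck). The strap is a straight bar 136 mm long from this axis, 20 mm wide, 22 mm tall, its underside 26 mm above the deck (6 mm over the plate's top). A hub 28 mm across, topped by a small screw, sits on the pivot and ends 8 mm above the strap.
- strap_nose (a point): Middle of the strap's free end, on its top face, 136 mm from the pivot axis.
- lever (a joint): Angle of the red cam lever about its level hinge, which runs along the shaker's x, rad. 0 = fully down, level, pointing outward to the shaker's -y; grows as the lever is raised; range 0 to 1.15. At angle a it points outward by cos a and up by sin a. Stays where it is left; about 0.2 N m turns it.
- lever_pivot (a point): Point on the lever's hinge axis, mid-width; shaker frame x 0, y -83 mm, 117 mm above the bench (47 above the deck). The lever is 70 mm long from here: the outer 44 mm a red paddle 22 mm wide, 10 mm thick, the rest a steel bar.
- lever_tip (a point): Middle of the paddle's outer end, on its upper face (5 mm above the lever's centre line when level), 70 mm from the hinge.
- plate: White 24-well plate with blue and yellow wells, 127.5 (x) x 85.5 (y) x 20 mm, about 90 g, lying loose in the nest on the deck, its axes along the shaker's. Origin: centre of its underside, on the deck 70 mm above the bench.
- bottle: Amber reagent bottle, 54 mm across, 110 mm tall, standing loose on the bench. Origin: centre of its underside. To be left alone.
- tip_box: Blue pipette tip box with a clear top, 77 x 57 x 63 mm, standing loose on the bench. Origin: centre of its underside. To be left alone.
- beaker: Clear beaker, 56 mm across, 70 mm tall, standing loose on the bench. Origin: centre of its underside. To be left alone.

How it is judged:
By the outcome, as a careful person would: the job done as asked, in the order asked, and still so for the second after the job is handed in, with the robot touching nothing.
It also fails if it takes over 48 s, if anything falls off the work surface, if the arm or the gripper's body presses on something with over 40 N, if the wrist force passes 120 N, or if a joint passes its speed limit or range.

## Working session

There is one attempt and no reset: what is moved stays moved. The work goes in short steps, Python scripts to look and compute and a tool call to move; the robot and the scene stay as the last step left them, time stands still between calls to the robot, and variables do not carry over. Pictures are saved under pics/ and viewed, about 8 in all and at most 12, crops included, and the job is handed in when it is done.

Besides the shell and the picture viewer there is one more tool, called after ">>>" as a command line: name --argument value ..., lists and objects as JSON in quotes. move_arm: Moves the arm, as the interface text tells. Its arguments: {"type":"object","properties":{"deltas":{"type":"array","items":{"type":"object","properties":{"x":{"type":"number"},"y":{"type":"number"},"z":{"type":"number"},"wx":{"type":"number"},"wy":{"type":"number"},"wz":{"type":"number"},"hand":{"type":"number"}}}},"grip_force":{"type":"number"}},"required":["deltas"]}

```bash
mkdir -p pics; python3 - <<'E'
from cell import monitor, viewer, robot
import cv2, numpy as np
for n in ("scene","top"):
    im=viewer.read_camera(n); cv2.imwrite(f"pics/{n}0.png",im[:,:,::-1])
    p=viewer.camera_params(n); print(n,p)
s=monitor.observe(); print(s)
E
```

```text
scene {'camera_matrix': array([[396.07612507,   0.        , 283.55651001],
       [  0.        , 396.07612507, 209.55127796],
       [  0.        ,   0.        ,   1.        ]]), 'R': array([[ 0.4532143 ,  0.89134468, -0.0100729 ],
       [ 0.62282783, -0.32472759, -0.71178471],
       [-0.63771647,  0.31631733, -0.70232546]]), 't': array([-0.27023834, -0.25009305,  1.30703529])}
top {'camera_matrix': array([[407.2078314 ,   0.        , 284.40063483],
       [  0.        , 407.2078314 , 208.57421384],
       [  0.        ,   0.        ,   1.        ]]), 'R': array([[-0.01784658, -0.9995405 , -0.02450096],
       [-0.99209523,  0.02074728, -0.12376026],
       [ 0.12421172,  0.02209859, -0.99200963]]), 't': array([0.05606991, 0.53093836, 0.820246  ])}
{'time': 0.1, 'qpos': array([-1.42801660e+00,  3.42664143e-01,  1.52486968e+00, -1.99427995e-05,
        1.27541217e+00, -1.46009591e-01]), 'qvel': array([-2.65439054e-05, -1.09260514e-03, -3.05592906e-03,  5.59032639e-04,
       -1.96116483e-03,  4.61994266e-05]), 'joint_efforts': array([ 1.38101546e-03, -4.32003772e+01, -2.44694424e+01,  7.18562817e-02,
        5.26520703e-02, -4.59510420e-05]), 'tool_pos': array([ 0.14947691, -0.50291225,  0.22612679]), 'tool_rot': array([-3.14025094e+00, -1.78030891e-04,  2.88795013e-01]), 'contact_force': array([-0.04699681,  0.07150377,  0.14298836]), 'torque': array([ 0.0129297 , -0.0430568 ,  0.02308786]), 'opening': 0.09183395404077592}
```

View pics/scene0.png

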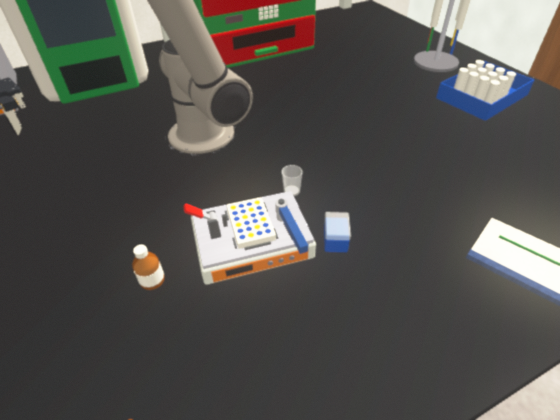

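View pics/top0.png

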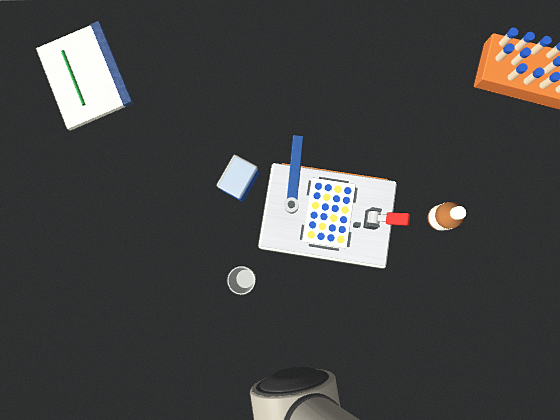

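The top view shows the shaker with corners near (272,164), (396,181), (386,267) and (259,248). The strap runs from its pivot at (291,204) to (297,137), so it is wide open. The red lever sits near (398,218), the bottle at (445,216), the tip box at (238,177) and the beaker at (241,280). I'll enlarge it for measuring.

```bash
python3 - <<'E'
import cv2
im=cv2.imread("pics/top0.png")[125:305,215:475]
cv2.imwrite("pics/topz.png",cv2.resize(im,None,fx=3,fy=3,interpolation=cv2.INTER_CUBIC))
im=cv2.imread("pics/scene0.png")[155:295,125:365]
cv2.imwrite("pics/scz.png",cv2.resize(im,None,fx=3.3,fy=3.3,interpolation=cv2.INTER_CUBIC))
E
```

```text
(no output)
```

View pics/topz.png

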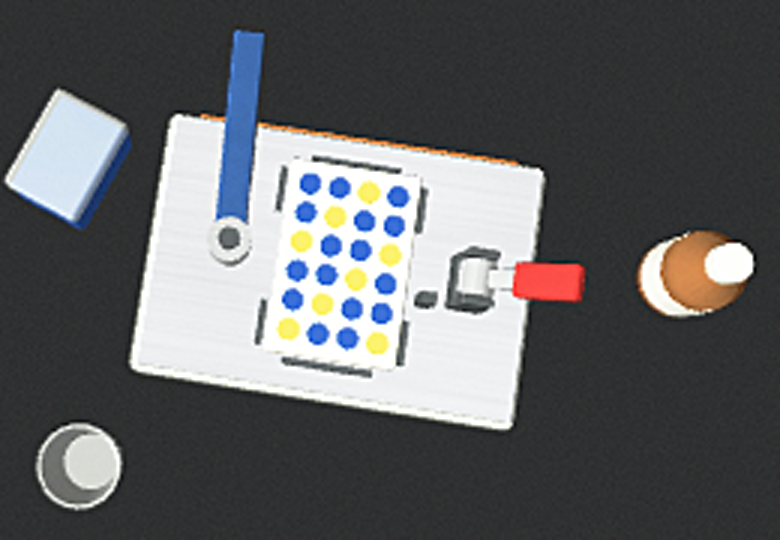

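View pics/scz.png

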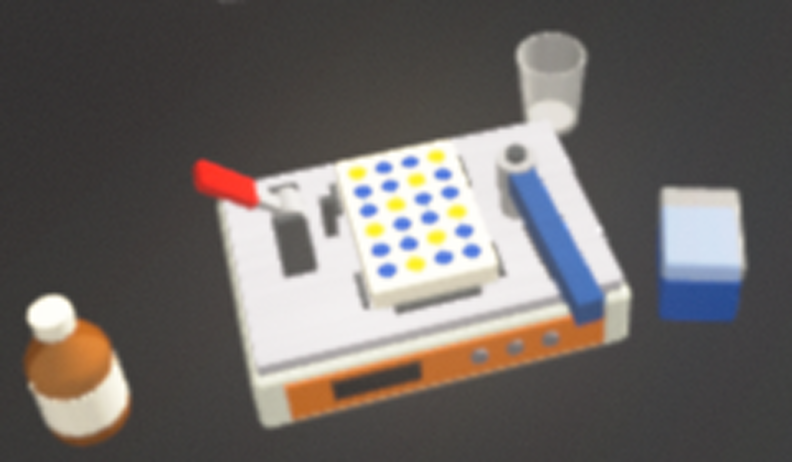

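The enlarged views give me these points. Top ×3: hub (230,239), nose (250,32), stop (426,298), lever tip (584,282), plus the deck and plate corners. Scene ×3.3: hub (515,155), stop (327,188), lever tip (197,170). I'll fit the pose from them.

```bash
cat > fit.py <<'E'
from cell import monitor, viewer, robot
import numpy as np
from scipy.optimize import least_squares
P={n:viewer.camera_params(n) for n in("top","scene")}
def proj(n,X):
    p=P[n]; c=p["R"]@X+p["t"]; h=p["camera_matrix"]@c; return h[:2]/h[2]
def px(n,u,v):
    return np.array([u/3+215-.33,v/3+125-.33]) if n=="top" else np.array([u/3.3+125-.35,v/3.3+155-.35])
def ray(n,u,v,z):
    p=P[n]; d=p["R"].T@np.linalg.solve(p["camera_matrix"],[*px(n,u,v),1]); c=-p["R"].T@p["t"]
    return c+d*(z-c[2])/d[2]
def W(q,l):
    c,s=np.cos(q[2]),np.sin(q[2]); return np.array([q[0]+c*l[0]-s*l[1],q[1]+s*l[0]+c*l[1],l[2]])
E
python3 - <<'E'
from fit import *
m=[("top",175,115,(.09,.13,.07)),("top",545,168,(.09,-.13,.07)),("top",511,430,(-.09,-.13,.07)),("top",132,368,(-.09,.13,.07)),
("top",230,239,(0,.075,.126)),("top",426,298,(-.0155,-.056,.104)),
("top",295,163,(.06375,.04275,.09)),("top",425,179,(.06375,-.04275,.09)),("top",396,368,(-.06375,-.04275,.09)),("top",268,352,(-.06375,.04275,.09)),
("scene",515,155,(0,.075,.126)),("scene",327,188,(-.0155,-.056,.104)),("scene",340,165,(-.06375,-.04275,.09)),("scene",455,143,(-.06375,.04275,.09)),("scene",497,270,(.06375,.04275,.09))]
f=lambda q:np.concatenate([proj(n,W(q,l))-px(n,u,v) for n,u,v,l in m])
r=least_squares(f,[.5,0,0],loss="soft_l1"); q=r.x; print(q); print(f(q).reshape(-1,2).round(1).tolist())
S=[("top",250,32),("scene",590,305)]
g=lambda a:np.concatenate([proj(n,W(q,(.136*np.sin(a[0]),.075-.136*np.cos(a[0]),.118)))-px(n,u,v) for n,u,v in S])
r=least_squares(g,[1.6]); print("strap",r.x,g(r.x))
L=[("top",584,282),("scene",197,171)]
g=lambda a:np.concatenate([proj(n,W(q,(0,-.083-.07*np.cos(a[0])+.005*np.sin(a[0]),.117+.07*np.sin(a[0])+.005*np.cos(a[0]))))-px(n,u,v) for n,u,v in L])
r=least_squares(g,[.8]); print("lever",r.x,g(r.x))
for nm,l in dict(pivot=(0,.075,.118),leverp=(0,-.083,.117),tip0=(0,-.153,.122),nose0=(0,-.061,.118)).items(): print(nm,W(q,l).round(4))
print("bottle base?",ray("top",672,280,.06),"cap",ray("top",730,262,.11),"beaker",ray("top",80,465,.07),"box",ray("top",68,155,.063))
E
```

```text
[ 0.51530124 -0.04340257 -0.18237087]
[[-0.8, -2.9], [3.2, -0.6], [2.6, 1.4], [-1.7, 0.3], [0.1, -0.4], [1.4, 0.3], [-0.1, -1.6], [-0.3, -0.2], [-0.1, 1.2], [-1.3, -0.7], [0.7, -1.1], [0.0, 3.3], [-1.4, -0.6], [-1.2, -1.2], [0.4, -1.8]]
strap [1.63019922] [ 0.73075984 -0.3390831   0.60225319 -0.64797884]
lever [0.69590787] [-0.5047086   1.09859163  0.42659749  0.45721086]
pivot [0.5289 0.0304 0.118 ]
leverp [ 0.5002 -0.125   0.117 ]
tip0 [ 0.4876 -0.1939  0.122 ]
nose0 [ 0.5042 -0.1034  0.118 ]
bottle base? [ 0.50308208 -0.26416027  0.06      ] cap [ 0.50900257 -0.28329437  0.11      ] beaker [0.38807552 0.1322976  0.07      ] box [0.59687757 0.14044478 0.063     ]
```

```bash
cat > go.py <<'E'
from fit import *
from scipy.spatial.transform import Rotation as Ro
q=np.array([.5153,-.0434,-.1824])
def inv(p):
    c,s=np.cos(q[2]),np.sin(q[2]); d=p[:2]-q[:2]; return np.array([c*d[0]+s*d[1],-s*d[0]+c*d[1],p[2]])
def rows(pts):
    s=monitor.observe(); R=Ro.from_euler("xyz",s["tool_rot"])
    print("t",round(s["time"],2),"tcp(shaker mm)",(inv(s["tool_pos"])*1e3).round(1),"F",s["contact_force"].round(1),"open",round(s["opening"],4),"yaw",s["tool_rot"].round(3))
    for p in pts: print((R.inv().apply(W(q,p)-s["tool_pos"])*1e3).round(1).tolist())
def strap(a,r,gap=0):
    u=np.array([np.sin(a),-np.cos(a)]); n=np.array([np.cos(a),np.sin(a)])
    return np.array([0,.075])+r*u+n*(.010+.019*abs(n[0])+.0095*abs(n[1])+gap)
E
python3 -c "
from go import *
rows([(*strap(1.63,.09,.015),.227)])"
```

```text
t 0.1 tcp(shaker mm) [-276.4 -518.2  226.1] F [-0.   0.1  0.1] open 0.0918 yaw [-3.14  -0.     0.289]
[612.3, -399.7, -0.2]
```

>>> move_arm --deltas '[{"x": 0.05,"y": -0.033,"z": 0,"wz": -8,"hand": 0},{"x": 0.102,"y": -0.067,"wz": -16,"hand": 0},{"x": 0.153,"y": -0.1,"wz": -24,"hand": 0},{"x": 0.204,"y": -0.133,"wz": -32,"hand": 0},{"x": 0.255,"y": -0.166,"wz": -40,"hand": 0},{"x": 0.306,"y": -0.2,"wz": -48,"hand": 0},{"x": 0.357,"y": -0.233,"wz": -56,"hand": 0},{"x": 0.408,"y": -0.266,"wz": -63,"hand": 0}]' --grip_force 10

```text
schema error: expected keys x, y, z, wx, wy, wz, hand
```

```bash
python3 -c "
from go import *
rows([(*strap(1.63,.09,.015),.227)])"
```

```text
t 0.1 tcp(shaker mm) [-276.4 -518.2  226.1] F [-0.   0.1  0.1] open 0.0918 yaw [-3.14  -0.     0.289]
[612.3, -399.7, -0.2]
```

>>> move_arm --deltas '[{"x": 0.05,"y": -0.033,"z": 0,"wx": 0,"wy": 0,"wz": -8,"hand": 0},{"x": 0.102,"y": -0.067,"z": 0,"wx": 0,"wy": 0,"wz": -16,"hand": 0},{"x": 0.153,"y": -0.1,"z": 0,"wx": 0,"wy": 0,"wz": -24,"hand": 0},{"x": 0.204,"y": -0.133,"z": 0,"wx": 0,"wy": 0,"wz": -32,"hand": 0},{"x": 0.255,"y": -0.166,"z": 0,"wx": 0,"wy": 0,"wz": -40,"hand": 0},{"x": 0.306,"y": -0.2,"z": 0,"wx": 0,"wy": 0,"wz": -48,"hand": 0},{"x": 0.357,"y": -0.233,"z": 0,"wx": 0,"wy": 0,"wz": -56,"hand": 0},{"x": 0.408,"y": -0.266,"z": 0,"wx": 0,"wy": 0,"wz": -63,"hand": 0}]' --grip_force 10

```text
time: 1.1
tool_pos: [0.4658, -0.1303, 0.2266]
tool_rot: [-3.142, 0.0, 1.393]
contact_force: [0.6, -1.4, 0.8]
opening: 0.0167
```

```bash
python3 -c "
from go import *
rows([(*strap(1.63,.09,.015),.227)])"
```

```text
t 1.1 tcp(shaker mm) [-32.9 -94.5 226.6] F [ 0.6 -1.4  0.8] open 0.0167 yaw [-3.142  0.     1.393]
[209.8, 121.5, -0.5]
```

>>> move_arm --deltas '[{"x": 0.042,"y": 0.024,"z": 0,"wx": 0,"wy": 0,"wz": 0,"hand": 0},{"x": 0.084,"y": 0.048,"z": 0,"wx": 0,"wy": 0,"wz": 0,"hand": 0},{"x": 0.126,"y": 0.073,"z": 0,"wx": 0,"wy": 0,"wz": 0,"hand": 0},{"x": 0.168,"y": 0.097,"z": 0,"wx": 0,"wy": 0,"wz": 0,"hand": 0},{"x": 0.21,"y": 0.121,"z": 0,"wx": 0,"wy": 0,"wz": 0,"hand": 0},{"x": 0.21,"y": 0.121,"z": 0.03,"wx": 0,"wy": 0,"wz": 0,"hand": 0},{"x": 0.21,"y": 0.121,"z": 0.06,"wx": 0,"wy": 0,"wz": 0,"hand": 0},{"x": 0.21,"y": 0.121,"z": 0.06,"wx": 0,"wy": 0,"wz": 0,"hand": 0}]'

```text
time: 2.1
tool_pos: [0.6203, 0.0527, 0.1639]
tool_rot: [-3.135, 0.001, 1.389]
contact_force: [0.4, -0.7, 0.0]
opening: 0.0006
```

```bash
python3 -c "
from go import *
import cv2
for n in('top','scene'):
  im=viewer.read_camera(n)
  c=im[110:300,210:470] if n=='top' else im[100:290,130:390]
  globals()[n]=c
cv2.imwrite('pics/chk1.png',cv2.resize(np.vstack([top,scene]),None,fx=1.55,fy=1.55,interpolation=cv2.INTER_CUBIC)[:,:,::-1])
rows([(*strap(1.63,.09,.015),.102)]+[(*strap(a,.092),.102) for a in (1.63,1.4,1.2,1.0,.8,.6,.4,.2,.1,0,-.05)])"
```

```text
t 2.2 tcp(shaker mm) [ 87.8 113.6 167.3] F [ 0.5 -0.2 -0.5] open 0.0004 yaw [3.141 0.    1.388]
[2.3, -0.1, 65.3]
[-12.6, 2.8, 65.3]
[-32.0, 6.7, 65.3]
[-47.9, 7.3, 65.3]
[-64.5, 4.9, 65.3]
[-81.1, -0.9, 65.3]
[-97.0, -10.2, 65.3]
[-111.2, -23.2, 65.3]
[-122.7, -39.6, 65.3]
[-127.2, -48.9, 65.3]
[-130.6, -58.8, 65.3]
[-132.0, -63.0, 65.3]
```

View pics/chk1.png

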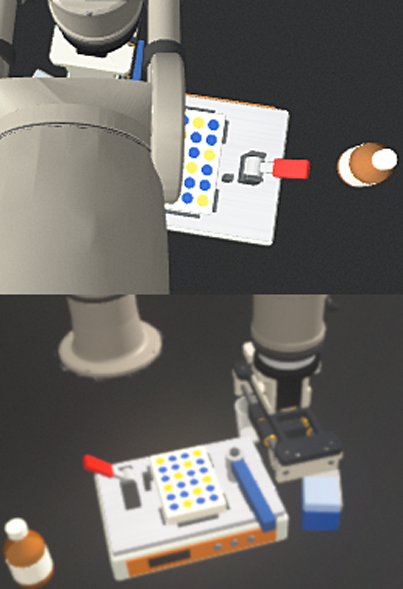

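The gripper is on the strap's open (+y) side with a gap, and the tip box sits well below it. I'll descend and then sweep.

>>> move_arm --deltas '[{"x": 0.002,"y": 0,"z": 0.022,"wx": 0,"wy": 0,"wz": 0,"hand": 0},{"x": 0.002,"y": 0,"z": 0.044,"wx": 0,"wy": 0,"wz": 0,"hand": 0},{"x": 0.002,"y": 0,"z": 0.065,"wx": 0,"wy": 0,"wz": 0,"hand": 0},{"x": -0.005,"y": 0.001,"z": 0.065,"wx": 0,"wy": 0,"wz": 0,"hand": 0},{"x": -0.013,"y": 0.003,"z": 0.065,"wx": 0,"wy": 0,"wz": 0,"hand": 0},{"x": -0.022,"y": 0.005,"z": 0.065,"wx": 0,"wy": 0,"wz": 0,"hand": 0},{"x": -0.032,"y": 0.007,"z": 0.065,"wx": 0,"wy": 0,"wz": 0,"hand": 0},{"x": -0.032,"y": 0.007,"z": 0.065,"wx": 0,"wy": 0,"wz": 0,"hand": 0}]'

```text
time: 3.2
tool_pos: [0.6235, 0.0184, 0.1022]
tool_rot: [3.14, 0.001, 1.387]
contact_force: [0.3, -1.0, 0.2]
opening: 0.0005
```

```bash
python3 -c "
from go import *
rows([(*strap(a,.092),.102) for a in (1.4,1.2,1.0,.8,.6,.4,.2,.1,0,-.05)])"
```

```text
t 3.2 tcp(shaker mm) [ 95.2  80.4 102.2] F [ 0.3 -1.   0.2] open 0.0005 yaw [3.140e+00 1.000e-03 1.387e+00]
[1.2, -0.7, 0.2]
[-14.8, -0.1, 0.2]
[-31.4, -2.5, 0.2]
[-48.0, -8.2, 0.2]
[-63.8, -17.5, 0.2]
[-78.0, -30.5, 0.2]
[-89.6, -46.9, 0.2]
[-94.1, -56.2, 0.2]
[-97.5, -66.1, 0.1]
[-98.9, -70.2, 0.1]
```

>>> move_arm --deltas '[{"x": -0.007,"y": 0,"z": 0,"wx": 0,"wy": 0,"wz": 0,"hand": 0},{"x": -0.015,"y": 0,"z": 0,"wx": 0,"wy": 0,"wz": 0,"hand": 0},{"x": -0.023,"y": -0.001,"z": 0,"wx": 0,"wy": 0,"wz": 0,"hand": 0},{"x": -0.031,"y": -0.0025,"z": 0,"wx": 0,"wy": 0,"wz": 0,"hand": 0},{"x": -0.04,"y": -0.005,"z": 0,"wx": 0,"wy": 0,"wz": 0,"hand": 0},{"x": -0.048,"y": -0.008,"z": 0,"wx": 0,"wy": 0,"wz": 0,"hand": 0},{"x": -0.056,"y": -0.0125,"z": 0,"wx": 0,"wy": 0,"wz": 0,"hand": 0},{"x": -0.064,"y": -0.0175,"z": 0,"wx": 0,"wy": 0,"wz": 0,"hand": 0}]'

```text
time: 4.2
tool_pos: [0.5939, -0.0406, 0.1018]
tool_rot: [3.141, 0.0, 1.388]
contact_force: [1.4, 2.4, 1.1]
opening: 0.0005
```

```bash
python3 -c "
from go import *
import cv2
im=viewer.read_camera('scene')[130:290,150:390]
cv2.imwrite('pics/chk2.png',cv2.resize(im,None,fx=3,fy=3,interpolation=cv2.INTER_CUBIC)[:,:,::-1])
rows([(*strap(a,.092),.102) for a in (.5,.4,.3,.2,.1,0,-.05)])"
```

```text
t 4.25 tcp(shaker mm) [ 76.2  16.1 101.7] F [0.7 1.1 0.1] open 0.0004 yaw [-3.141e+00  1.000e-03  1.388e+00]
[-6.9, -4.7, -0.2]
[-13.7, -11.7, -0.2]
[-19.9, -19.4, -0.2]
[-25.2, -28.0, -0.2]
[-29.7, -37.3, -0.2]
[-33.1, -47.2, -0.2]
[-34.5, -51.4, -0.2]
```

View pics/chk2.png

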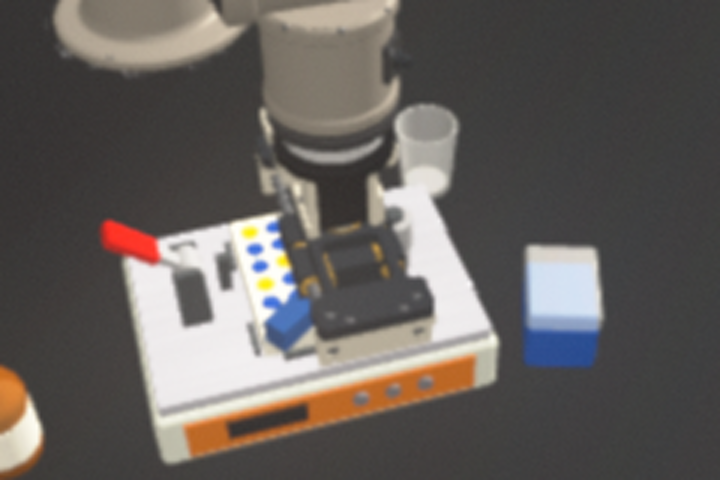

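The strap, with its nose near (290,320), has come round over the plate, and the plate is undisturbed. I'll carry on towards the stop and slow down.

>>> move_arm --deltas '[{"x": -0.007,"y": -0.005,"z": 0,"wx": 0,"wy": 0,"wz": 0,"hand": 0},{"x": -0.014,"y": -0.012,"z": 0,"wx": 0,"wy": 0,"wz": 0,"hand": 0},{"x": -0.02,"y": -0.019,"z": 0,"wx": 0,"wy": 0,"wz": 0,"hand": 0},{"x": -0.025,"y": -0.028,"z": 0,"wx": 0,"wy": 0,"wz": 0,"hand": 0},{"x": -0.028,"y": -0.033,"z": 0,"wx": 0,"wy": 0,"wz": 0,"hand": 0},{"x": -0.03,"y": -0.038,"z": 0,"wx": 0,"wy": 0,"wz": 0,"hand": 0},{"x": -0.031,"y": -0.041,"z": 0,"wx": 0,"wy": 0,"wz": 0,"hand": 0},{"x": -0.031,"y": -0.041,"z": 0,"wx": 0,"wy": 0,"wz": 0,"hand": 0}]'

```text
time: 5.25
tool_pos: [0.548, -0.0632, 0.1017]
tool_rot: [-3.141, 0.0, 1.388]
contact_force: [0.4, -0.2, 0.6]
opening: 0.0004
```

```bash
python3 -c "
from go import *
rows([(*strap(a,.092),.102) for a in (.1,0,-.05)])"
```

```text
t 5.25 tcp(shaker mm) [ 35.7 -13.5 101.7] F [ 0.4 -0.2  0.6] open 0.0004 yaw [-3.141  0.     1.388]
[-0.1, 3.2, -0.3]
[-3.5, -6.7, -0.3]
[-4.9, -10.9, -0.3]
```

>>> move_arm --deltas '[{"x": -0.002,"y": -0.002,"z": 0,"wx": 0,"wy": 0,"wz": 0,"hand": 0},{"x": -0.004,"y": -0.004,"z": 0,"wx": 0,"wy": 0,"wz": 0,"hand": 0},{"x": -0.004,"y": -0.006,"z": 0,"wx": 0,"wy": 0,"wz": 0,"hand": 0},{"x": -0.004,"y": -0.006,"z": 0,"wx": 0,"wy": 0,"wz": 0,"hand": 0}]'

```text
time: 5.75
tool_pos: [0.5414, -0.0662, 0.1017]
tool_rot: [-3.141, 0.0, 1.388]
contact_force: [-0.2, -1.0, 0.4]
opening: 0.0005
```

>>> move_arm --deltas '[{"x": 0,"y": -0.001,"z": 0,"wx": 0,"wy": 0,"wz": 0,"hand": 0},{"x": 0,"y": -0.002,"z": 0,"wx": 0,"wy": 0,"wz": 0,"hand": 0},{"x": 0,"y": -0.002,"z": 0,"wx": 0,"wy": 0,"wz": 0,"hand": 0}]'

```text
time: 6.12
tool_pos: [0.5396, -0.0656, 0.1018]
tool_rot: [3.142, 0.0, 1.388]
contact_force: [0.5, -2.1, -0.2]
opening: 0.0006
```

>>> move_arm --deltas '[{"x": 0,"y": -0.001,"z": 0,"wx": 0,"wy": 0,"wz": 0,"hand": 0},{"x": 0,"y": -0.002,"z": 0,"wx": 0,"wy": 0,"wz": 0,"hand": 0},{"x": 0,"y": -0.002,"z": 0,"wx": 0,"wy": 0,"wz": 0,"hand": 0}]'

```text
time: 6.5
tool_pos: [0.5387, -0.0655, 0.1019]
tool_rot: [3.139, 0.0, 1.388]
contact_force: [4.9, -2.5, -2.9]
opening: 0.0005
```

>>> move_arm --deltas '[{"x": 0,"y": -0.001,"z": 0,"wx": 0,"wy": 0,"wz": 0,"hand": 0},{"x": 0,"y": -0.002,"z": 0,"wx": 0,"wy": 0,"wz": 0,"hand": 0},{"x": 0,"y": -0.002,"z": 0,"wx": 0,"wy": 0,"wz": 0,"hand": 0}]'

```text
time: 6.88
tool_pos: [0.5386, -0.0655, 0.1021]
tool_rot: [3.135, 0.0, 1.388]
contact_force: [11.2, -1.9, -6.6]
opening: 0.0005
```

```bash
python3 -c "
from go import *
rows([])"
```

```text
t 6.88 tcp(shaker mm) [ 27.  -17.5 102.1] F [11.2 -1.9 -6.6] open 0.0005 yaw [3.135 0.    1.388]
```

The strap is at its stop: the force rose to 11 N with no further motion, at shaker x 27 mm. I'll back off, rise and go over the lever.

>>> move_arm --deltas '[{"x": 0,"y": 0.008,"z": 0,"wx": 0,"wy": 0,"wz": 0,"hand": 0},{"x": 0,"y": 0.016,"z": 0,"wx": 0,"wy": 0,"wz": 0,"hand": 0},{"x": 0,"y": 0.016,"z": -0.035,"wx": 0,"wy": 0,"wz": 0,"hand": 0},{"x": 0,"y": 0.016,"z": -0.07,"wx": 0,"wy": 0,"wz": 0,"hand": 0},{"x": 0,"y": 0.016,"z": -0.105,"wx": 0,"wy": 0,"wz": 0,"hand": 0},{"x": -0.04,"y": 0,"z": -0.105,"wx": 0,"wy": 0,"wz": 0,"hand": 0},{"x": -0.08,"y": -0.015,"z": -0.105,"wx": 0,"wy": 0,"wz": 0,"hand": 0},{"x": -0.112,"y": -0.024,"z": -0.105,"wx": 0,"wy": 0,"wz": 0,"hand": 0}]'

```text
time: 7.88
tool_pos: [0.4908, -0.1715, 0.2067]
tool_rot: [-3.141, -0.0, 1.388]
contact_force: [1.2, 1.1, -0.7]
opening: 0.0005
```

```bash
python3 -c "
from go import *
import cv2
im=viewer.read_camera('scene')[130:290,150:390]
cv2.imwrite('pics/chk3.png',cv2.resize(im,None,fx=3,fy=3,interpolation=cv2.INTER_CUBIC)[:,:,::-1])
rows([(0,-.130,.18),(0,-.130,.122)])"
```

```text
t 7.92 tcp(shaker mm) [  -1.5 -133.6  206.7] F [-0.5 -2.6 -1.1] open 0.0004 yaw [-3.140e+00  2.000e-03  1.387e+00]
[3.6, 1.5, 26.6]
[3.7, 1.6, 84.6]
```

View pics/chk3.png

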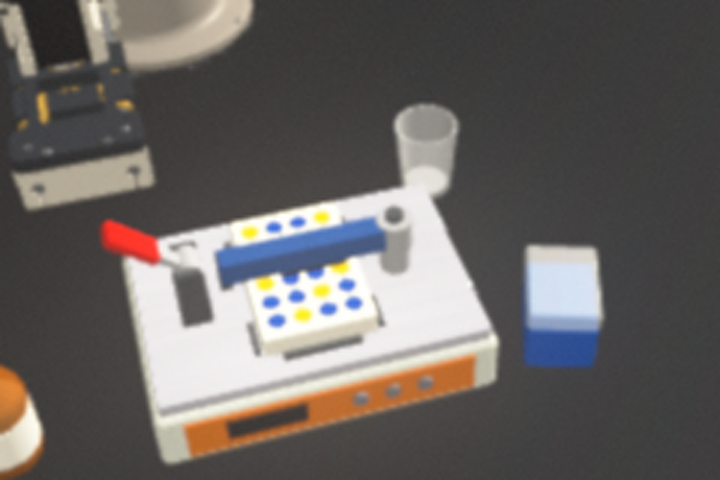

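The strap lies across the plate with its nose at (225,265), beside the stop. The plate is in its nest, and the lever is still raised, at (130,240). Now I'll push the lever down.

>>> move_arm --deltas '[{"x": 0.003,"y": 0.001,"z": 0.018,"wx": 0,"wy": 0,"wz": 0,"hand": 0},{"x": 0.003,"y": 0.001,"z": 0.035,"wx": 0,"wy": 0,"wz": 0,"hand": 0},{"x": 0.003,"y": 0.001,"z": 0.045,"wx": 0,"wy": 0,"wz": 0,"hand": 0},{"x": 0.003,"y": 0.001,"z": 0.055,"wx": 0,"wy": 0,"wz": 0,"hand": 0},{"x": 0.003,"y": 0.001,"z": 0.063,"wx": 0,"wy": 0,"wz": 0,"hand": 0},{"x": 0.003,"y": 0.001,"z": 0.071,"wx": 0,"wy": 0,"wz": 0,"hand": 0},{"x": 0.003,"y": 0.001,"z": 0.078,"wx": 0,"wy": 0,"wz": 0,"hand": 0},{"x": 0.003,"y": 0.001,"z": 0.078,"wx": 0,"wy": 0,"wz": 0,"hand": 0}]'

```text
time: 8.93
tool_pos: [0.493, -0.1674, 0.1279]
tool_rot: [-3.14, -0.001, 1.388]
contact_force: [0.4, -0.3, -0.1]
opening: 0.0004
```

>>> move_arm --deltas '[{"x": 0,"y": 0,"z": 0.002,"wx": 0,"wy": 0,"wz": 0,"hand": 0},{"x": 0,"y": 0,"z": 0.004,"wx": 0,"wy": 0,"wz": 0,"hand": 0},{"x": 0,"y": 0,"z": 0.004,"wx": 0,"wy": 0,"wz": 0,"hand": 0}]'

```text
time: 9.3
tool_pos: [0.4931, -0.1677, 0.1245]
tool_rot: [-3.141, -0.0, 1.388]
contact_force: [-0.1, 0.5, 0.7]
opening: 0.0004
```

>>> move_arm --deltas '[{"x": 0,"y": 0,"z": 0.001,"wx": 0,"wy": 0,"wz": 0,"hand": 0},{"x": 0,"y": 0,"z": 0.002,"wx": 0,"wy": 0,"wz": 0,"hand": 0},{"x": 0,"y": 0,"z": 0.002,"wx": 0,"wy": 0,"wz": 0,"hand": 0}]'

```text
time: 9.68
tool_pos: [0.4934, -0.1678, 0.1226]
tool_rot: [-3.142, -0.0, 1.388]
contact_force: [-1.8, -0.7, 1.9]
opening: 0.0004
```

>>> move_arm --deltas '[{"x": 0,"y": 0,"z": 0.001,"wx": 0,"wy": 0,"wz": 0,"hand": 0},{"x": 0,"y": 0,"z": 0.002,"wx": 0,"wy": 0,"wz": 0,"hand": 0},{"x": 0,"y": 0,"z": 0.002,"wx": 0,"wy": 0,"wz": 0,"hand": 0}]'

```text
time: 10.05
tool_pos: [0.4935, -0.1679, 0.1221]
tool_rot: [3.141, 0.0, 1.388]
contact_force: [-6.3, -0.0, 14.2]
opening: 0.0005
```

>>> move_arm --deltas '[{"x": 0,"y": 0,"z": 0.001,"wx": 0,"wy": 0,"wz": 0,"hand": 0},{"x": 0,"y": 0,"z": 0.002,"wx": 0,"wy": 0,"wz": 0,"hand": 0},{"x": 0,"y": 0,"z": 0.002,"wx": 0,"wy": 0,"wz": 0,"hand": 0}]'

```text
time: 10.42
tool_pos: [0.4936, -0.168, 0.1219]
tool_rot: [3.139, 0.001, 1.389]
contact_force: [-9.9, 3.6, 28.4]
opening: 0.0005
```

It stops firmly at z 122 mm, the expected level height, at 28 N. I'll retreat and check.

>>> move_arm --deltas '[{"x": 0,"y": 0,"z": -0.02,"wx": 0,"wy": 0,"wz": 0,"hand": 0},{"x": 0,"y": 0,"z": -0.06,"wx": 0,"wy": 0,"wz": 0,"hand": 0},{"x": 0,"y": 0,"z": -0.115,"wx": 0,"wy": 0,"wz": 0,"hand": 0},{"x": -0.05,"y": -0.02,"z": -0.13,"wx": 0,"wy": 0,"wz": 0,"hand": 0},{"x": -0.1,"y": -0.04,"z": -0.13,"wx": 0,"wy": 0,"wz": 0,"hand": 0},{"x": -0.15,"y": -0.06,"z": -0.13,"wx": 0,"wy": 0,"wz": 0,"hand": 0},{"x": -0.2,"y": -0.08,"z": -0.13,"wx": 0,"wy": 0,"wz": 0,"hand": 0},{"x": -0.25,"y": -0.1,"z": -0.13,"wx": 0,"wy": 0,"wz": 0,"hand": 0}]'

```text
time: 11.42
tool_pos: [0.349, -0.3968, 0.2484]
tool_rot: [3.141, -0.0, 1.388]
contact_force: [0.4, -1.3, 0.4]
opening: 0.0003
```

```bash
python3 -c "
from go import *
import cv2
t=viewer.read_camera('top')[125:305,215:475]; s=viewer.read_camera('scene')[155:295,125:365]
cv2.imwrite('pics/end_t.png',cv2.resize(t,None,fx=3,fy=3,interpolation=cv2.INTER_CUBIC)[:,:,::-1])
cv2.imwrite('pics/end_s.png',cv2.resize(s,None,fx=3.3,fy=3.3,interpolation=cv2.INTER_CUBIC)[:,:,::-1])
rows([])
for n in('top','scene'):
  o,k=((215,125),3) if n=='top' else ((125,155),3.3)
  f=lambda l:((proj(n,W(q,l))-o)*k).round(0)
  print(n,'nose',f((0,-.061,.118)),'tip',f((0,-.153,.122)))
"
```

```text
t 11.53 tcp(shaker mm) [-100.7 -380.5  248. ] F [ 1.1  0.1 -0. ] open 0.0007 yaw [-3.141e+00  1.000e-03  1.383e+00]
top nose [444. 273.] tip [593. 296.]
scene nose [320. 200.] tip [180. 226.]
```

View pics/end_t.png

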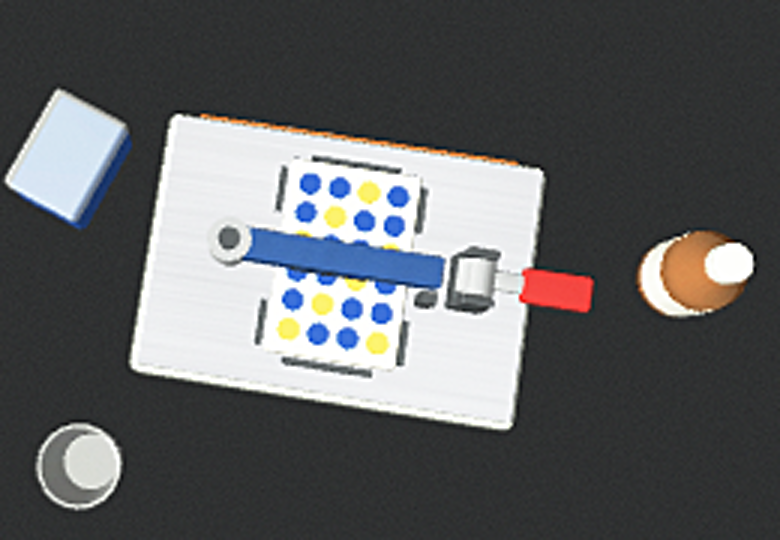

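View pics/end_s.png

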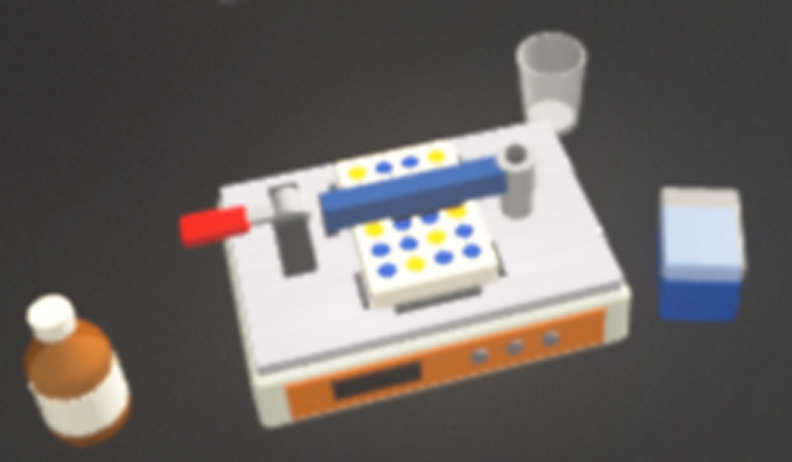

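The nose shows at (443,272) against a predicted (444,273). The lever tip is at (592,293) top and (181,226) scene, against (593,296) and (180,226). The plate, bottle, beaker and box are where they were. I'll hand in.

```bash
python3 -c "
from cell import robot
print(robot.hand_in())"
```

```text
the job is handed in; nothing more can be done
None
```

The shaker is ready to run: the strap is across the plate against its stop and the lever is fully down. I handed the job in at about 11.5 s, well under the 48 s limit.

- **Strap:** I swept it round with the closed fingers. It stopped firmly, with the force rising to 11 N and no further motion. In the final top picture its nose is within about 1 pixel of where it should be at angle 0 (×3 enlargement).
- **Lever:** I pushed it down second, until it stopped hard at 122 mm, the expected height when level, with 28 N on the fingers. In the final pictures the tip is within about 3 pixels of the fully-down position (×3 to ×3.3 enlargement).
- **Everything else:** The plate is still in its nest, and the bottle, beaker and tip box look the same as in the first pictures. The arm finished well clear, with contact force near zero.

No check failed. The strap stopped about 2 mm further in than my estimate, which I put down to error in my fit of the shaker's pose. My fit of the deck corners was also up to about 3 pixels off.

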